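Move a snap-in battery pack from the charger to the screwdriver's power unit

TASK

The charged battery pack is latched in the low charger. Squeeze its sprung snap tab in, lift the pack straight out, fit it into the empty well of the taller power unit with the tab over the well's lip, and press it down until it is fully home and the tab has snapped out under the lip. Be gentle: never squeeze the pack hard or wrench or ram it against either housing, and leave the loose things lying about where they are.

Things in the scene. Friction and masses are not known exactly. Their poses are not given: they have to be found in the camera images.
- pack: Dark plastic battery pack, about 0.3 kg, 50 x 62 x 92 mm (x, y, z up). Origin: centre of its underside; its lowest 4 mm is 3 mm smaller all round. Starts latched in the charger; snap tab on its +x face. Pinch it along its x, one finger on the tab's thumb pad, one on the plain -x face: 10 to 20 N a finger; above 35 N a finger it is spoilt.
- tab (a joint): How far the tab is pressed in, m: 0 sprung fully out, 0.006 at its stop. Thumb pad and tooth move in together, straight along the pack's -x. The spring takes 1.5 N to start and 4 N to the stop; 3.5 to 5 mm of travel frees the tooth from a lip.
- tab_pad (a point): Middle of the outer face of the ribbed thumb pad, 24 mm wide (y), 28 mm tall, 7 mm proud of the pack's +x face: 32 mm along x from the pack's axis, 64 mm above its underside (moves in with the tab). Seated, its lower edge is 12 mm above the housing's top.
- tab_tooth (a point): Outer top edge of the tab's tooth, 18 mm wide, 5 mm proud of the pack's +x face, its flat top 27 mm above the underside; below, it slopes back into the pack over 15 mm, so it rides over a lip on the way down but not up.
- pack_top (a point): Middle of the pack's flat top, 92 mm above its underside. To push the pack home press on the top, best 10 to 15 mm from the middle towards the tab, so that it goes down level.
- charger: Low grey plastic charger with ribs, fixed to the bench, 124 x 104 x 54 mm. Origin: under the centre of its well, at bench height. Well 52.4 x 64.4 mm (x, y; 1.2 mm to spare each side), 38 mm deep, 4 mm chamfer at the mouth. The pack stands in it with its axes along the charger's. Pack and housing must never bear on each other with more than 35 N.
- charger_well (a point): Centre of the charger's well floor, 16 mm above the bench. Two brass sprung contacts, 9 mm from the centre towards the lip, stand 8 mm above it and push the pack up with 3.9 N (risen) to 4.5 N (fully down), more than its weight.
- charger_lip (a point): Top inner edge of the lip on the well's +x side: the upper 10 mm of that wall, hollow below. The tab's tooth catches under it, with 1 mm of up-and-down play.
- power_unit: Aluminium power unit of the bench screwdriver, fixed to the bench, 140 mm in x. Low part 54 mm tall with an empty well; along its +y side (50 to 98 mm from the well's centre) a head 92 mm tall, with a dial to 104 mm. Origin: under the well's centre, at bench height. Well, lip, contacts and 35 N limit as on the charger. The pack's axes go along the unit's.
- power_unit_well (a point): Centre of the power unit's well floor, 16 mm above the bench; the pack's origin belongs here. A pack let go unlatched stands up to 8 mm proud on the sprung contacts; pressed on its top with 10 to 20 N it reaches the floor and the tab snaps out; it then rests 0 to 1 mm above the floor.
- power_unit_lip (a point): Top inner edge of the lip on the power unit well's +x side, like the charger's; the tab goes on this side.
- grease_tin: Steel tin, 64 mm across, 45 mm tall, loose bystander near the robot. Origin: centre of its underside.
- screwdriver: Red-handled screwdriver lying on the bench, loose bystander beyond the work. Origin under its middle.
- flange: Steel flange, 84 mm across and 34 mm tall, loose bystander beyond the work. Origin: centre of its underside.
There are look-alikes about, which are no part of the job. Of the things like the power_unit, leave any that is black or yellow; of the rest the larger one is meant.

How it is judged:
By the outcome, as a careful person would: the job done as asked, in the order asked, and still so for the second after the job is handed in, with the robot touching nothing.
It also fails if it takes over 58 s, if anything falls off the work surface, if the arm or the gripper's body presses on something with over 40 N, if the wrist force passes 120 N, or if a joint passes its speed limit or range.

ROBOT

A 7-joint arm with a two-finger parallel gripper is mounted at the origin on the work surface. World frame = base frame: x ahead of the robot, y to its left, z up, the work surface at z = 0. Lengths are in m, angles in rad, forces in N, time in s.
With the tool pointing down it reaches from about 0.35 to 0.9 m from the base axis. Payload 8.1 kg.
Tool frame: the origin (TCP) lies midway between the tips of the shut fingers; the grasp point (between the pads) lies 19 mm behind it; z points along the fingers, y is the line along which they close (so a half turn about z gives the same grasp; the last joint's range is limited). The gripper opens to 92 mm and grips with 3 to 60 N. Pads are 19 mm wide; open, the fingers measure 130 mm over their backs; the gripper's body (75 mm by 190 mm) begins 47 mm behind the grasp point.
Start: joints at [-1.4, 0.434, 0.025, 1.573, -0.012, 1.134, -0.075], TCP at [0.169, 0.602, 0.227] pointing down, gripper open.
Joint ranges: [-2.62, 2.62], [-0.44, 2.09], [-1.27, 1.32], [0.08, 2.57], [-1.32, 4.46], [0.12, 2], [-2.74, 2.74]. Speed limits (rad/s): [2.22, 2.22, 3.01, 3.01, 3.14, 3.14, 3.14].

INTERFACE

Orientations are given as a rotation vector (axis times angle).
In Python, from cell import arm gives the robot as it stands.
- The arm moves only by the tool carry_out, never from a script. Its arguments are lists of equal length, an entry for each row: "claw": the finger opening in cm, from 0 to 9.18; "delta_pos": the shift along the tool's x, y, z in cm, a list of three; "angular": the turn, a rotation vector about the tool's x, y, z in rad, a list of three. In form: {"claw": [claw, ...], "delta_pos": [[dx, dy, dz], ...], "angular": [[ax, ay, az], ...]}. A call has 1 to 20 rows; each row shifts and turns the commanded pose from where the row before left it, along the tool's axes as they then stand; what a row does not reach is not made up. A row lasts 1/10 s, in which the tool goes at most 50 mm and 8.59 degrees, less where a joint would pass 70% of its speed; a pose out of reach is approached as far as the arm can. A call with a gripper value outside its range is refused whole. The fingers move at their own pace and stop on an object; "force" is the grip in N (left out, the last holds). Time passes only in rows, so rows that do not move let the fingers close. It gives the time, the measured TCP pose, the force, the opening and the grip force at its end, in the units of the state.
- arm.observe(): the state, without advancing time (a new reading comes with each control period).
- arm.get_image(name): name is "scene" or "side" or "wrist"; returns a dict with "frame" (420x560x3 uint8, red, green, blue), "mtx" (3x3 intrinsics, pixels), "T" (4x4, takes a point from camera to world coordinates). Camera axes: x right, y down, z forward; pixel columns grow to the right and rows downward; lengths in m; the calibration is good to about 2 mm. A picture is of the moment at which its call begins. There is no depth.
- arm.sign_off(): hands the job in; it is judged then, once.
Trained networks look in a picture, given as the dict that the camera call returned (one of the last four; its "shot" number tells which), for a name from the list of things; names that differ only in an ending like _2 or _b are one class to them, and where a whole thing is asked for, a point or a joint stands for the part that bears it (a point fixed in the world has none). Each returns a list of dicts, best first, with "conf" (0 to 1); they miss things now and then, are a little off and sometimes report something else, mostly with a low value. They report only what shows in the picture. A call takes as long as a camera call. They do not tell look-alikes from the thing itself.
- arm.look_for(label, picture): "centre" ([column, row] as shares, 0 to 1, of the picture: columns of its width, rows of its height, amid what is visible of it).
- arm.trace(label, picture): "region" (420x560 bool, what is visible of it) and "centre" ([column, row] as shares, 0 to 1, of the picture: columns of its width, rows of its height, amid what is visible of it).
- arm.place_of(label, picture): "centre" ([column, row] as shares, 0 to 1, of the picture: columns of its width, rows of its height: a listed point, or the origin of a listed thing).
The state is a dict: "clock": time; "joints": joint angles; "dq": joint speeds; "joint_efforts": joint torques, N m; "position": TCP position; "ee_rot": TCP orientation; "force": force on the tool from outside, world axes, zero at the start; "ft_torque": the same for the moment, N m; "width": opening from 0.0 (shut) to 1.0 (fully open); "gripper_force": force on a finger pad.
Only numpy, scipy, OpenCV 4.12 (cv2) and the standard library are available. Lean on these libraries where they do the work, as an engineer would, in place of code of your own. Each camera call takes 0.05 s, during which the arm holds its last target. There are 200 camera calls.

## Working session

There is one attempt and no reset: what is moved stays moved. The work goes in short steps, Python scripts to look and compute and a tool call to move; the robot and the scene stay as the last step left them, time stands still between calls to the robot, and variables do not carry over. Pictures are saved under pics/ and viewed, at most 10 in all, crops included, and the job is handed in when it is done.

Besides the shell and the picture viewer there is one more tool, called after "Emit:" in YAML: its name, and indented under it one key for each argument. carry_out: Moves the arm, as the interface text tells. Its arguments: {"type":"object","properties":{"claw":{"type":"array","items":{"type":"number"}},"delta_pos":{"type":"array","items":{"type":"array","items":{"type":"number"}}},"angular":{"type":"array","items":{"type":"array","items":{"type":"number"}}},"force":{"type":"number"}},"required":["claw","delta_pos","angular"]}

```bash
mkdir -p pics; cat > h.py <<'E'
import numpy as np, cv2
from cell import arm
from scipy.spatial.transform import Rotation as R
def shot(n,save=None):
    p=arm.get_image(n)
    if save: cv2.imwrite('pics/'+save,p['frame'][:,:,::-1])
    return p
def ray(p,c):
    u=np.array([c[0]*560,c[1]*420,1.]); d=np.linalg.inv(p['mtx'])@u
    d=p['T'][:3,:3]@d; return p['T'][:3,3],d/np.linalg.norm(d)
def tri(rs):
    A=sum(np.eye(3)-np.outer(d,d) for o,d in rs); b=sum((np.eye(3)-np.outer(d,d))@o for o,d in rs)
    x=np.linalg.solve(A,b); return x,[round(1000*np.linalg.norm(np.cross(x-o,d)),1) for o,d in rs]
def atz(r,z): o,d=r; return o+d*(z-o[2])/d[2]
def proj(p,X):
    q=np.linalg.inv(p['T'])@np.r_[X,1]; u=p['mtx']@q[:3]; return u[:2]/u[2]
E
python3 - <<'E'
from h import *
s=arm.observe(); print({k:np.round(v,3) for k,v in s.items()})
P={n:shot(n,n+'0.png') for n in('scene','side','wrist')}
cv2.imwrite('pics/both0.png',cv2.resize(np.hstack([P['scene']['frame'],P['side']['frame']])[:,:,::-1],(800,300)))
for n,p in P.items():
    print(n,np.round(p['T'],3).tolist(),np.round(p['mtx'],0).tolist())
    for l in('pack','tab_pad','pack_top','charger','charger_lip','charger_well','power_unit','power_unit_well','power_unit_lip','grease_tin','screwdriver','flange'):
        print(l,[(np.round(np.array(r['centre'])*[560,420],1).tolist(),round(r['conf'],2)) for r in arm.place_of(l,p)])
E
```

```text
{'clock': np.float64(0.0), 'joints': array([-1.4  ,  0.435,  0.025,  1.574, -0.012,  1.134, -0.075]), 'dq': array([-0.002, -0.   ,  0.   ,  0.   ,  0.   ,  0.001,  0.001]), 'joint_efforts': array([ 1.0000e-03, -6.6782e+01,  9.8500e-01, -3.1446e+01, -6.1000e-02,
        4.2000e-02,  0.0000e+00]), 'position': array([0.169, 0.601, 0.226]), 'ee_rot': array([-4.290e-01, -3.112e+00,  3.000e-03]), 'force': array([-0.88 , -0.529,  0.031]), 'ft_torque': array([ 0.035, -0.028,  0.012]), 'gripper_force': np.float64(0.0), 'width': np.float64(1.0)}
scene [[0.012, 0.681, -0.732, 1.407], [1.0, -0.008, 0.009, 0.038], [-0.0, -0.732, -0.681, 0.926], [0.0, 0.0, 0.0, 1.0]] [[528.0, 0.0, 268.0], [0.0, 528.0, 211.0], [0.0, 0.0, 1.0]]
pack [([155.3, 246.8], 0.69)]
tab_pad [([144.7, 235.4], 0.43)]
pack_top [([149.1, 218.1], 0.8)]
charger [([155.7, 248.1], 0.63)]
charger_lip [([146.7, 240.9], 0.93), ([259.9, 310.4], 0.39)]
charger_well [([157.8, 243.2], 0.67)]
power_unit [([243.8, 246.9], 0.94), ([320.7, 187.1], 0.8), ([330.3, 239.0], 0.75), ([400.5, 303.9], 0.7)]
power_unit_well [([244.9, 244.9], 0.96), ([4
[... 807 characters left out ...]
.4, 309.7], 0.95), ([285.7, 219.4], 0.8), ([164.7, 366.0], 0.79)]
power_unit_lip [([142.1, 350.6], 0.95), ([277.3, 290.6], 0.88), ([278.2, 209.9], 0.79), ([392.0, 296.9], 0.64), ([296.0, 161.5], 0.46)]
grease_tin [([376.3, 234.0], 0.64), ([296.0, 152.8], 0.57)]
screwdriver [([195.5, 228.0], 0.57)]
flange [([184.3, 280.6], 0.96), ([287.9, 309.8], 0.29)]
wrist [[0.272, 0.922, 0.275, 0.094], [0.962, -0.261, -0.079, 0.622], [-0.001, 0.286, -0.958, 0.384], [0.0, 0.0, 0.0, 1.0]] [[290.0, 0.0, 282.0], [0.0, 290.0, 212.0], [0.0, 0.0, 1.0]]
pack []
tab_pad []
pack_top []
charger []
charger_lip []
charger_well []
power_unit []
power_unit_well []
power_unit_lip []
grease_tin []
screwdriver []
flange []
```

View pics/scene0.png

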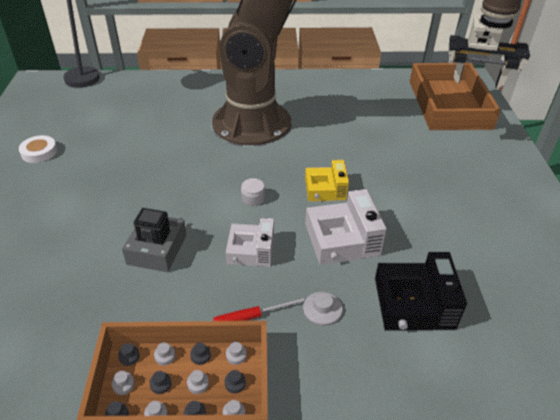

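View pics/side0.png

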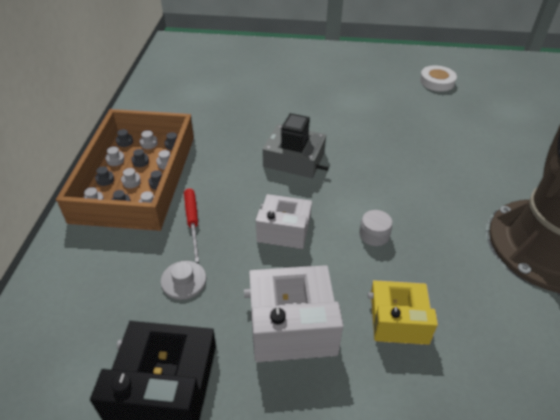

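The choice among the power-unit look-alikes in the scene picture: small silver (245,245), yellow (318,186), black (402,300), and large silver (332,237). The large silver one is meant, at (287,305) in the side view. The only pack is in the dark grey charger at (153,225) in the scene picture and (294,125) in the side view.

```bash
python3 - <<'E'
from h import *
a=shot('scene');b=shot('side')
n=np.array([560,420.])
for l,u,v in [('pack_top',(149.1,218.1),(293.9,121.7)),('lipC',(146.7,240.9),(284.8,137.2)),('charger',(155.7,248.1),(296.8,157.5)),('unit',(330.3,239),(287.7,309.6)),('lipU',(338.8,234.6),(277.3,290.6)),('tin',(251.6,196.8),(376.3,234)),('small',(243.8,246.9),(285.7,225))]:
    x,e=tri([ray(a,u/n),ray(b,v/n)]); print(l,x.round(3),e)
big=a['frame'][165:275,100:400]
cv2.imwrite('pics/c1.png',cv2.resize(big,None,fx=2.6,fy=2.6,interpolation=cv2.INTER_CUBIC)[:,:,::-1])
E
```

```text
pack_top [ 0.547 -0.219  0.108] [np.float64(0.8), np.float64(0.8)]
lipC [ 0.567 -0.229  0.056] [np.float64(0.6), np.float64(0.6)]
charger [ 0.538 -0.221  0.002] [np.float64(2.0), np.float64(2.0)]
unit [0.521 0.203 0.004] [np.float64(4.6), np.float64(4.6)]
lipU [0.546 0.209 0.054] [np.float64(5.3), np.float64(5.3)]
tin [0.356 0.007 0.002] [np.float64(0.3), np.float64(0.3)]
small [ 0.542 -0.006  0.001] [np.float64(4.7), np.float64(4.7)]
```

View pics/c1.png

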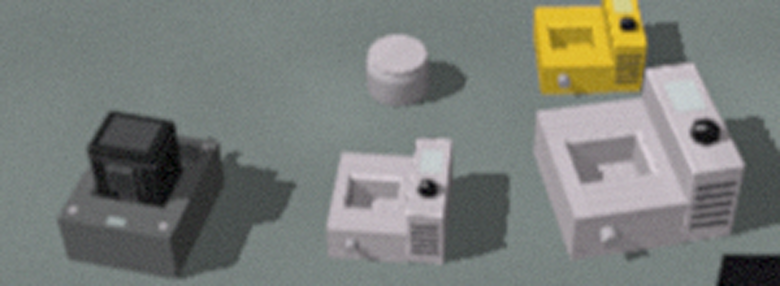

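The crop shows the tab facing down (+x) on the pack in the grey charger at crop (120,180). The big silver unit's well is at crop (610,160), with its head on the right (+y). That is the unit I want. First move: over to the power unit, with the wrist turned.

Emit:
carry_out:
  claw: [9.18,9.18,9.18,9.18,9.18,9.18,9.18,9.18,9.18,9.18,9.18,9.18,9.18,9.18,9.18,9.18,9.18,9.18,9.18,9.18]
  delta_pos:
    - [0,0,-2]
    - [0,0,-2]
    - [0,0,-2]
    - [0,0,-2]
    - [0,0,-1]
    - [0,0,-1]
    - [0,0,-1]
    - [0,0,-1]
    - [-3.5,2.1,0]
    - [-3.5,2.1,0]
    - [-3.5,2.1,0]
    - [-3.5,2.1,0]
    - [-3.5,2.1,0]
    - [-3.5,2.1,0]
    - [-3.5,2.1,0]
    - [-3.5,2.1,0]
    - [-3.5,2.1,0]
    - [-3.5,2.1,0]
    - [-3.5,2.1,0]
    - [-3.5,2.1,0]
  angular:
    - [0,0,0.133]
    - [0,0,0.133]
    - [0,0,0.133]
    - [0,0,0.133]
    - [0,0,0.133]
    - [0,0,0.133]
    - [0,0,0.133]
    - [0,0,0.133]
    - [0,0,0]
    - [0,0,0]
    - [0,0,0]
    - [0,0,0]
    - [0,0,0]
    - [0,0,0]
    - [0,0,0]
    - [0,0,0]
    - [0,0,0]
    - [0,0,0]
    - [0,0,0]
    - [0,0,0]

```text
clock: 4.05
position: [0.5121, 0.25, 0.347]
ee_rot: [-1.948, -2.465, -0.001]
force: [0.2, 0.3, 0.0]
width: 1.0
gripper_force: 0.0
```

Emit:
carry_out:
  claw: [9.18,9.18]
  delta_pos:
    - [0,0,0]
    - [0,0,0]
  angular:
    - [0,0,0]
    - [0,0,0]

```text
clock: 4.25
position: [0.5116, 0.2503, 0.3467]
ee_rot: [-1.951, -2.462, 0.0]
force: [0.1, 0.8, -0.6]
width: 1.0
gripper_force: 0.0
```

```bash
cat >> h.py <<'E'
def rect(p,cx,cy,z,half=.09,s=.0004):
    # top-down map on plane z: col = (y-cy) right, row = (x-cx) down
    n=int(2*half/s); pts=np.float32([[0,0],[n,0],[n,n],[0,n]])
    src=np.float32([proj(p,[cx-half+r*s,cy-half+c*s,z]) for c,r in pts])
    return cv2.warpPerspective(p['frame'],cv2.getPerspectiveTransform(src,pts),(n,n),flags=cv2.INTER_CUBIC)
def find(p,ls):
    for l in ls:
        print(l,[(np.round(np.array(r['centre'])*[560,420],1).tolist(),round(r['conf'],2)) for r in arm.place_of(l,p)][:3])
E
python3 - <<'E'
from h import *
p=shot('wrist'); np.savez('w1.npz',**p)
find(p,['power_unit','power_unit_well','power_unit_lip'])
im=rect(p,.525,.205,.054); cv2.imwrite('pics/r1.png',im[:,:,::-1])
E
```

```text
power_unit [([281.6, 199.4], 0.95), ([271.4, 302.6], 0.88), ([407.5, 147.2], 0.75)]
power_unit_well [([170.5, 183.0], 0.84), ([277.7, 200.2], 0.82), ([408.8, 148.9], 0.61)]
power_unit_lip [([277.0, 317.7], 0.96), ([176.8, 190.7], 0.9), ([295.4, 206.6], 0.84)]
```

View pics/r1.png

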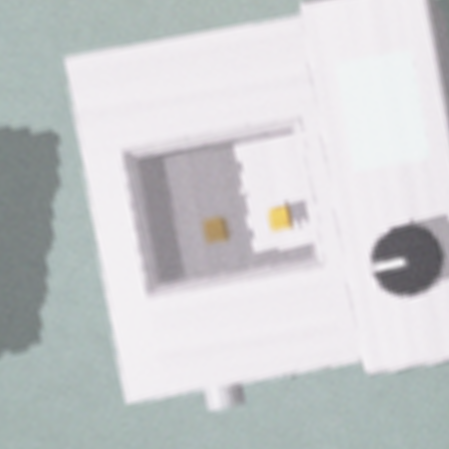

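The rectified view shows the big unit at yaw about 10°, with its left edge running from (66,58) to (127,403). The well mouth corners are near (124,152), (301,122), (323,262) and (150,293). The contacts are at (215,230) and (280,217), towards +x, as described.

```bash
cat >> h.py <<'E'
def rectf(p,c,yaw,z,half=.1,s=.0004):
    # map in a frame at c with yaw: col = +y', row = +x'
    n=int(2*half/s); pts=np.float32([[0,0],[n,0],[n,n],[0,n]]); cs,sn=np.cos(yaw),np.sin(yaw)
    def w(q):
        y,x=q*s-half; return [c[0]+cs*x-sn*y,c[1]+sn*x+cs*y,z]
    src=np.float32([proj(p,w(q)) for q in pts])
    return cv2.warpPerspective(p['frame'],cv2.getPerspectiveTransform(src,pts),(n,n),flags=cv2.INTER_CUBIC)
def edges(prof,s=.0004,half=.1,k=8):
    g=np.gradient(cv2.GaussianBlur(prof.reshape(-1,1).astype(np.float32),(1,9),2).ravel())
    i=[j for j in range(3,len(g)-3) if abs(g[j])==abs(g[j-3:j+4]).max() and abs(g[j])>1]
    return [(round((j*s-half)*1000,1),round(float(g[j]),1)) for j in i]
E
python3 - <<'E'
from h import *
p=dict(np.load('w1.npz'))
c=np.array([.5215,.204])
for y in (9.5,10,10.5):
    im=rectf(p,c,np.radians(y),.054).astype(np.float32).mean(2)
    print(y,'y-prof',edges(im[335:360].mean(0))[:3], edges(im[140:165].mean(0))[:3])
im=rectf(p,c,np.radians(10),.054); g=im.astype(np.float32).mean(2)
print('xprof left',edges(g[:,100:140].mean(1)))
print('xprof well-left part',edges(g[:,190:225].mean(1)))
print('xprof well-right',edges(g[:,275:310].mean(1)))
print('yprof well',edges(g[240:280].mean(0)))
print('yprof well up',edges(g[200:225].mean(0)))
cv2.imwrite('pics/r2.png',im[:,:,::-1])
E
```

```text
9.5 y-prof [(-96.4, 1.4), (-85.2, 1.4), (-80.0, 2.8)] [(-60.0, 5.7), (-52.0, 7.4), (94.8, -10.6)]
10 y-prof [(-96.8, 1.4), (-85.6, 1.4), (-80.4, 2.3)] [(-60.0, 5.6), (-51.6, 7.4), (95.2, -10.7)]
10.5 y-prof [(-97.2, 1.4), (-85.6, 1.4), (-80.8, 1.8)] [(-59.6, 5.6), (-51.2, 7.5), (95.6, -10.8)]
xprof left [(-74.0, 2.9), (67.2, -3.5)]
xprof well-left part [(-74.0, 7.0), (-34.0, -2.0), (-29.6, -8.4), (-26.4, 1.5), (22.8, 5.2), (26.4, 3.0), (66.8, -3.0), (75.6, -3.5)]
xprof well-right [(-74.4, 6.9), (-34.0, -2.0), (-30.4, -3.9), (-27.6, 5.8), (0.0, -2.3), (9.2, 2.3), (16.4, -7.3), (22.8, 4.2), (26.4, 2.9), (66.8, -6.7)]
yprof well [(-72.4, 4.2), (-51.6, 7.3), (-35.2, -8.0), (-30.0, -3.9), (-19.6, 4.3), (-8.8, -2.5), (1.2, 3.2), (10.0, 6.7), (18.4, -3.3), (24.8, -3.5), (27.2, 3.7), (33.6, 4.3), (95.2, -11.0)]
yprof well up [(-66.4, 5.9), (-52.0, 6.8), (-34.8, -7.4), (-30.0, -3.5), (-19.2, 4.3), (10.0, 7.2), (95.2, -11.1)]
```

View pics/r2.png

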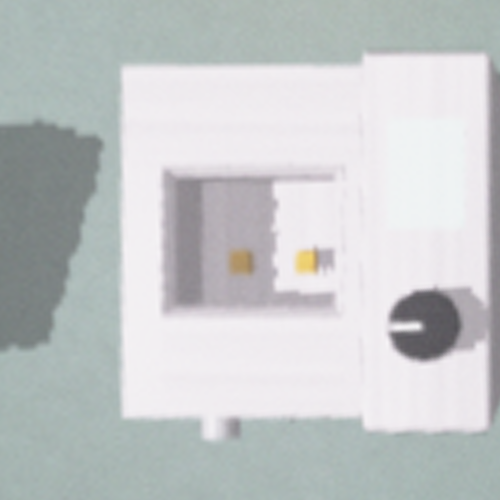

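Aligned at 10°, the unit's edges are square. The mouth spans columns 162 to 342 and rows 166 to 315, so the well centre is about (0.518, 0.204) with yaw 10°. Next, the charger.

Emit:
carry_out:
  claw: [9.18,9.18,9.18,9.18,9.18,9.18,9.18,9.18,9.18,9.18,9.18,9.18,9.18,9.18,9.18,9.18,9.18,9.18]
  delta_pos:
    - [-3.55,-0.39,0]
    - [-3.55,-0.39,0]
    - [-3.55,-0.39,0]
    - [-3.55,-0.39,0]
    - [-3.55,-0.39,0]
    - [-3.55,-0.39,0]
    - [-3.55,-0.39,0]
    - [-3.55,-0.39,0]
    - [-3.55,-0.39,0]
    - [-3.55,-0.39,0]
    - [-3.55,-0.39,0]
    - [-3.55,-0.39,0]
    - [0,0,0]
    - [0,0,0]
    - [0,0,0]
    - [0,0,0]
    - [0,0,0]
    - [0,0,0]
  angular:
    - [0,0,0]
    - [0,0,0]
    - [0,0,0]
    - [0,0,0]
    - [0,0,0]
    - [0,0,0]
    - [0,0,0]
    - [0,0,0]
    - [0,0,0]
    - [0,0,0]
    - [0,0,0]
    - [0,0,0]
    - [0,0,0.145]
    - [0,0,0.145]
    - [0,0,0.145]
    - [0,0,0.145]
    - [0,0,0]
    - [0,0,0]

```text
clock: 6.25
position: [0.5642, -0.1731, 0.3467]
ee_rot: [-2.566, -1.812, -0.0]
force: [1.1, -0.3, 0.6]
width: 0.999
gripper_force: 0.0
```

```bash
python3 - <<'E'
from h import *
s=arm.observe(); print(s['position'].round(4),s['ee_rot'].round(4),round(s['clock'],2))
p=shot('wrist'); np.savez('w2.npz',**p)
find(p,['pack_top','tab_pad','charger_lip'])
c=np.array([.545,-.219]); 
for yw in (-23,-20,-17):
    g=rectf(p,c,np.radians(yw),.054).astype(np.float32).mean(2)
    print(yw,'left',[edges(g[i:i+20].mean(0))[:4] for i in (120,340)])
a=rectf(p,c,np.radians(-20),.054,half=.09); b=rectf(p,c,np.radians(-20),.108,half=.09)
cv2.imwrite('pics/r3.png',cv2.resize(np.hstack([a,b]),(800,400))[:,:,::-1])
E
```

```text
[ 0.5642 -0.1731  0.3467] [-2.5661e+00 -1.8120e+00 -1.0000e-04] 6.25
pack_top [([282.6, 219.5], 0.57)]
tab_pad [([302.2, 208.6], 0.59), ([283.1, 201.2], 0.44)]
charger_lip [([298.8, 208.9], 0.78)]
-23 left [[(-60.8, -3.2), (-54.0, 3.7), (-47.2, -4.6), (-10.0, -1.1)], [(-46.8, -2.1), (44.4, 6.3), (51.2, -5.9), (58.4, -8.0)]]
-20 left [[(-58.0, -3.3), (-51.6, 5.6), (-44.8, -6.2), (-7.6, -1.3)], [(-48.8, -2.4), (42.4, 4.3), (48.8, -4.1), (56.0, -7.5)]]
-17 left [[(-55.2, -2.9), (-49.2, 4.4), (-42.0, -5.1), (-5.2, -1.5)], [(-50.8, -2.2), (40.8, 2.1), (46.0, -2.3), (53.6, -7.6)]]
```

View pics/r3.png

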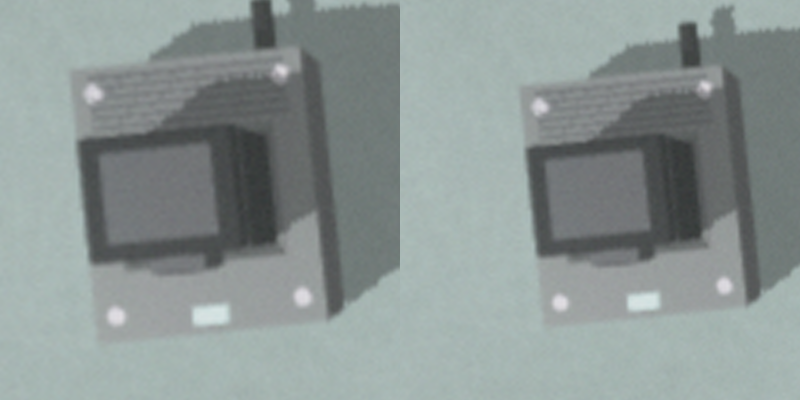

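The charger and pack are at yaw about -14.5° (5.5° off my -20° frame). The thumb pad is on the +x side at (170,265) in the left panel, and the cord is on the -x side.

```bash
python3 - <<'E'
from h import *
p=dict(np.load('w2.npz')); c=np.array([.545,-.219])
for yw in (-15.5,-14.5,-13.5):
    g=rectf(p,c,np.radians(yw),.054).astype(np.float32).mean(2)
    print(yw,'bottom(x) at left/right',[[e for e in edges(g[:,i:i+25].mean(1)) if e[0]>40] for i in (130,270)],'top',[[e for e in edges(g[:,i:i+25].mean(1)) if e[0]<-45] for i in (130,270)])
    h=rectf(p,c,np.radians(yw),.108).astype(np.float32).mean(2)
    print('  packtop y left',[edges(h[i:i+15].mean(0))[:5] for i in (215,250,270)],'x',[[e for e in edges(h[:,i:i+20].mean(1)) if abs(e[0])<45] for i in (185,230,265)])
g=rectf(p,c,np.radians(-14.5),.054); h=rectf(p,c,np.radians(-14.5),.108)
x=g.astype(np.float32).mean(2); print([edges(x[i:i+15].mean(0)) for i in (140,330,350)])
cv2.imwrite('pics/r4.png',cv2.resize(np.hstack([g[75:425,75:425],h[75:425,75:425]]),(800,400))[:,:,::-1])
print(p['T'].round(4).tolist())
E
```

```text
-15.5 bottom(x) at left/right [[(45.2, 4.6), (52.4, -4.6), (60.4, 1.6)], [(59.2, 2.1)]] top [[(-62.8, -2.8), (-56.4, 4.5), (-48.4, -5.2)], [(-79.6, -5.9), (-65.2, 3.2), (-61.6, -2.3), (-58.8, 1.2), (-56.0, -2.2), (-52.4, -4.2)]]
  packtop y left [[(-31.6, -12.0), (-23.6, 4.9), (20.8, -5.0), (28.4, -1.9), (31.2, 1.2)], [(-31.2, -12.1), (-23.2, 5.3), (20.8, -5.1), (29.2, -1.9), (34.4, -1.3)], [(-31.2, -10.8), (-22.8, 4.7), (21.2, -5.8), (29.6, -1.8), (44.0, 3.9)]] x [[(-41.6, -5.7), (-33.2, 1.2), (-26.8, -8.8), (-20.4, 3.5), (16.0, -2.7), (23.2, 8.6), (41.2, 5.7)], [(-43.6, -1.4), (-41.6, 1.5), (-39.6, -1.2), (-37.6, 1.3), (-35.6, -1.0), (-31.6, -1.5), (-27.2, -8.1), (-20.8, 4.5), (15.6, -4.4), (22.8, 5.2), (29.6, 4.0)], [(-42.0, 1.1), (-39.6, -2.2), (-35.6, -3.3), (-32.8, -1.9), (-27.6, -3.6), (-21.2, 4.8), (15.2, -4.8), (22.4, 5.0), (30.0, 5.0), (42.8, 4.9)]]
-14.5 bottom(x) at left/right [[(44.8, 4.8), (51.6, -4.8), (59.6, 1.6)], [(59.6, 2.1)]] top [[(-64.0, -2.8), (-56.8, 4.6), (-49.2, -5.4)], [(-79.6, -5.9), (-65.2, 3.1), (-61.2, -2.3), (-58.4, 1.2), (-56.0, -2.0), (-52.0, -4.5)]]
[... 1216 characters left out ...]
(-39.6, -1.0), (-37.6, 1.3), (-35.6, -1.1), (-32.0, -1.3), (-27.2, -8.7), (-20.8, 4.5), (15.2, -4.4), (22.8, 5.3), (29.6, 4.6)], [(-41.6, 1.2), (-39.6, -1.7), (-35.2, -3.7), (-27.2, -3.7), (-20.8, 4.8), (15.6, -4.8), (22.8, 4.9), (30.0, 4.8), (43.6, 6.4)]]
[[(-52.8, -2.9), (-45.2, -2.0), (-12.4, -1.2), (-8.8, -1.3), (-4.0, -2.2), (50.8, -2.4), (58.8, 4.1)], [(-52.4, -2.4), (51.6, -8.5), (59.6, 4.4), (86.8, 2.6), (90.0, 1.6), (94.0, 3.1)], [(-52.4, -1.6), (-45.2, 2.2), (-41.2, -2.0), (38.8, 3.0), (44.0, -3.4), (51.6, -7.5), (59.6, 3.6), (76.0, 4.2), (80.4, 1.5)]]
[[0.9417, -0.3223, -0.096, 0.5897], [-0.3363, -0.9027, -0.2684, -0.1002], [-0.0001, 0.2851, -0.9585, 0.5048], [0.0, 0.0, 0.0, 1.0]]
```

View pics/r4.png

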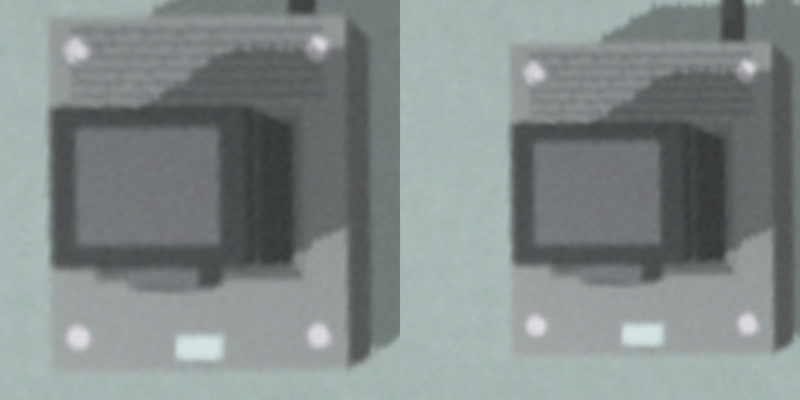

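The pack and charger agree: axis at (0.5426, -0.2188), yaw -14.5°, and the widths match the stated heights. Going down with the fingers open around the pad.

Emit:
carry_out:
  claw: [9.18,9.18,9.18,9.18,9.18,9.18,9.18,9.18,9.18,9.18,9.18,9.18,9.18]
  delta_pos:
    - [0,0,0]
    - [-2.5,-0.44,0]
    - [-2.47,-0.44,0]
    - [0,0,3]
    - [0,0,3]
    - [0,0,3]
    - [0,0,3]
    - [0,0,3]
    - [0,0,3]
    - [0,0,2]
    - [0,0,1]
    - [0,0,0]
    - [0,0,0]
  angular:
    - [0,0,-0.088]
    - [0,0,0]
    - [0,0,0]
    - [0,0,0]
    - [0,0,0]
    - [0,0,0]
    - [0,0,0]
    - [0,0,0]
    - [0,0,0]
    - [0,0,0]
    - [0,0,0]
    - [0,0,0]
    - [0,0,0]

```text
clock: 7.75
position: [0.5432, -0.2202, 0.1376]
ee_rot: [2.489, 1.916, 0.001]
force: [0.1, 0.0, 1.1]
width: 1.001
gripper_force: 0.0
```

```bash
python3 - <<'E'
from h import *
s=arm.observe(); print(s['position'].round(4),s['ee_rot'].round(4),round(s['clock'],2))
p=shot('wrist','w3.png')
E
```

```text
[ 0.5432 -0.2202  0.1376] [2.4888e+00 1.9157e+00 9.0000e-04] 7.75
```

View pics/w3.png

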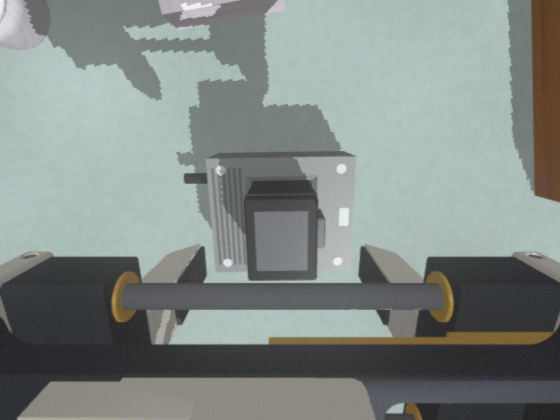

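The fingers straddle the pack evenly: inner tips at columns 205 and 360, pack top from 246 to 318. Lowering, then closing gently.

Emit:
carry_out:
  claw: [9.18,9.18,9.18,9.18,9.18,9.18,7,6.5,6,5.8,5.6,5.4,5.2,5.0,5.0,5.0,5.0]
  delta_pos:
    - [0.12,0,2]
    - [0,0,2]
    - [0,0,2]
    - [0,0,1]
    - [0,0,0.55]
    - [0,0,0]
    - [0,0,0]
    - [0,0,0]
    - [0,0,0]
    - [0,0,0]
    - [0,0,0]
    - [0,0,0]
    - [0,0,0]
    - [0,0,0]
    - [0,0,0]
    - [0,0,0]
    - [0,0,0]
  angular:
    - [0,0,0]
    - [0,0,0]
    - [0,0,0]
    - [0,0,0]
    - [0,0,0]
    - [0,0,0]
    - [0,0,0]
    - [0,0,0]
    - [0,0,0]
    - [0,0,0]
    - [0,0,0]
    - [0,0,0]
    - [0,0,0]
    - [0,0,0]
    - [0,0,0]
    - [0,0,0]
    - [0,0,0]
  force: 15

```text
clock: 9.5
position: [0.5429, -0.2187, 0.0612]
ee_rot: [-2.49, -1.916, 0.0]
force: [-0.6, -0.6, 1.9]
width: 0.548
gripper_force: 15.0
```

Emit:
carry_out:
  claw: [5.0,5.0,5.0,5.0,5.0,5.0]
  delta_pos:
    - [0,0,-0.2]
    - [0,0,-0.2]
    - [0,0,-0.3]
    - [0,0,-0.3]
    - [0,0,-0.3]
    - [0,0,0]
  angular:
    - [0,0,0]
    - [0,0,0]
    - [0,0,0]
    - [0,0,0]
    - [0,0,0]
    - [0,0,0]

```text
clock: 10.1
position: [0.5429, -0.2186, 0.0744]
ee_rot: [-2.49, -1.916, 0.0]
force: [-0.0, 0.7, -2.1]
width: 0.544
gripper_force: 15.0
```

Emit:
carry_out:
  claw: [5.0,5.0,5.0,5.0,5.0,5.0,5.0,5.0,5.0,5.0,5.0,5.0,5.0,5.0]
  delta_pos:
    - [0,0,-0.6]
    - [0,0,-0.8]
    - [0,0,-0.8]
    - [0,0,-0.8]
    - [0,0,-1]
    - [0,0,-1.5]
    - [0,0,-2]
    - [0,0,-2.5]
    - [0,0,-2.5]
    - [0,0,-2.5]
    - [0,0,-2.5]
    - [0,0,-2]
    - [0,0,-1]
    - [0,0,0]
  angular:
    - [0,0,0]
    - [0,0,0]
    - [0,0,0]
    - [0,0,0]
    - [0,0,0]
    - [0,0,0]
    - [0,0,0]
    - [0,0,0]
    - [0,0,0]
    - [0,0,0]
    - [0,0,0]
    - [0,0,0]
    - [0,0,0]
    - [0,0,0]

```text
clock: 11.5
position: [0.5435, -0.2192, 0.2809]
ee_rot: [2.488, 1.914, 0.003]
force: [0.7, 0.2, -2.3]
width: 0.549
gripper_force: 15.0
```

```bash
python3 - <<'E'
from h import *
s=arm.observe(); print(s['position'].round(4),s['ee_rot'].round(4),round(s['clock'],2),s['force'].round(1),s['width'])
p=shot('wrist'); q=shot('side'); np.savez('w4.npz',**p)
cv2.imwrite('pics/w4.png',cv2.resize(np.hstack([p['frame'],q['frame']]),(800,300))[:,:,::-1])
find(p,['pack_top'])
E
```

```text
[ 0.5435 -0.2192  0.2809] [2.4884 1.9144 0.0028] 11.5 [ 0.7  0.2 -2.3] 0.5489638696752016
pack_top [([283.4, 309.7], 0.75)]
```

View pics/w4.png

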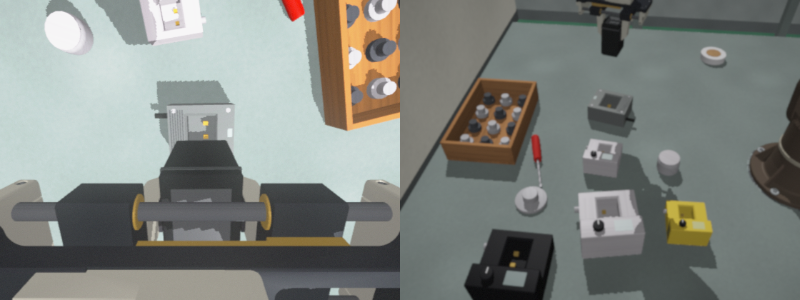

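The left panel shows the pack held upright between the fingers, with the charger empty below it. The side panel shows nothing else disturbed. Carrying it over to the power unit.

Emit:
carry_out:
  claw: [5.0,5.0,5.0,5.0,5.0,5.0,5.0,5.0,5.0,5.0,5.0,5.0,5.0,5.0,5.0,5.0,5.0,5.0,5.0]
  delta_pos:
    - [1.5,-0.5,0]
    - [2.5,-0.8,0]
    - [3,-1,0]
    - [3.5,-1.2,0]
    - [3.5,-1.2,0]
    - [3.5,-1.2,0]
    - [3.5,-1.2,0]
    - [3.5,-1.2,0]
    - [3.5,-1.2,0]
    - [3.5,-1.2,0]
    - [3.5,-1.1,0]
    - [2.5,-0.8,0]
    - [1.5,-0.5,0]
    - [0.8,-0.22,0]
    - [0,0,0]
    - [0,0,0]
    - [0,0,0]
    - [0,0,0]
    - [0,0,0]
  angular:
    - [0,0,0]
    - [0,0,0]
    - [0,0,0]
    - [0,0,0]
    - [0,0,0]
    - [0,0,0]
    - [0,0,0]
    - [0,0,0]
    - [0,0,0]
    - [0,0,0]
    - [0,0,0]
    - [0,0,0]
    - [0,0,0]
    - [0,0,0]
    - [0,0,-0.145]
    - [0,0,-0.145]
    - [0,0,-0.144]
    - [0,0,0]
    - [0,0,0]

```text
clock: 13.55
position: [0.5165, 0.1988, 0.2791]
ee_rot: [2.026, 2.401, -0.0]
force: [0.0, 0.3, -2.7]
width: 0.545
gripper_force: 15.0
```

```bash
python3 - <<'E'
from h import *
s=arm.observe(); P=s['position']; Rm=R.from_rotvec(s['ee_rot']).as_matrix()
y=Rm[:,1]; psi=np.degrees(np.arctan2(y[1],y[0]))
print(P.round(4),psi.round(2),Rm[:,2].round(4),round(s['clock'],2),s['force'].round(1))
d=np.array([.5181,.2043,P[2]])-P; print('to go tool cm',(Rm.T@d*100).round(2))
p=shot('wrist'); np.savez('w5.npz',**p)
# pack +y top edge in hand
zt=P[2]+.0468
im=rectf(p,P[:2],np.radians(psi),zt).astype(np.float32).mean(2)
print('y edges on pack top plane',[edges(im[i:i+15].mean(0)) for i in (200,235,270)])
print('x edges near +y edge',[[e for e in edges(im[:,i:i+8].mean(1)) if abs(e[0])<45] for i in (300,312)])
# well at z .054 if visible
c=np.array([.5176,.2042]); im2=rectf(p,c,np.radians(10),.054)
cv2.imwrite('pics/w5.png',cv2.resize(np.hstack([im2,rectf(p,P[:2],np.radians(psi),zt)]),(800,400))[:,:,::-1])
E
```

```text
[0.5165 0.1988 0.2791] 9.67 [-2.e-04 -3.e-04 -1.e+00] 13.55 [ 0.   0.3 -2.7]
to go tool cm [ 0.51  0.25 -0.  ]
y edges on pack top plane [[(-65.6, 24.0), (-38.4, -12.8), (-19.2, 6.9), (-15.2, 5.4), (-2.0, -7.5), (12.8, 8.0), (20.0, -7.1), (33.2, 3.0), (35.6, -2.1), (41.6, 6.9), (45.6, 6.0), (85.2, -19.6)], [(-65.6, 24.0), (-38.4, -12.6), (-19.2, 7.0), (-15.2, 10.2), (-2.4, -6.5), (12.8, 11.8), (20.0, -10.7), (33.2, 3.4), (35.6, -2.3), (50.8, 17.1), (58.0, 12.5), (85.2, -20.8)], [(-65.6, 24.0), (-38.4, -12.4), (-19.2, 6.8), (-15.2, 11.3), (-4.0, -11.0), (0.4, 1.1), (12.8, 12.5), (20.4, -8.2), (33.6, 3.1), (35.6, -2.3), (50.8, 25.8), (66.4, 1.4), (74.4, -19.9), (78.0, -5.5), (82.0, 15.1), (85.6, -13.9)]]
x edges near +y edge [[(-34.8, 12.8), (-25.2, -12.7), (-22.4, 1.2), (-19.2, 1.0), (-6.8, 1.3), (9.2, 1.2), (17.2, -2.3), (19.6, 2.8), (23.6, 12.6), (34.0, -12.8)], [(-40.8, 7.2), (-35.2, 3.3), (-32.8, -4.4), (-25.2, -12.5), (23.6, 12.5), (32.0, 3.9), (34.4, -2.4), (42.8, -4.3), (44.8, 10.6)]]
```

View pics/w5.png

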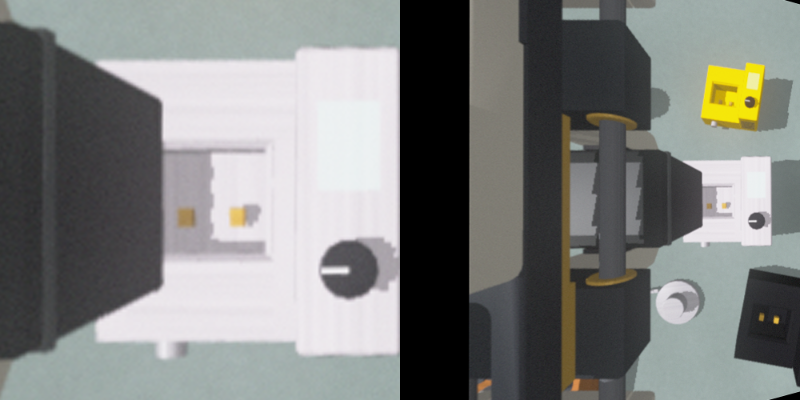

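The left panel shows the pack ahead of the well, with the mouth centred within about 1 mm of my estimate and the yaw right. The right panel shows the pack square in the fingers. Correcting, then lowering to just above the mouth.

Emit:
carry_out:
  claw: [5.0,5.0,5.0,5.0,5.0,5.0,5.0,5.0,5.0,5.0,5.0,5.0]
  delta_pos:
    - [0.46,0.3,0]
    - [0,0,1.5]
    - [0,0,2.5]
    - [0,0,2.5]
    - [0,0,2.5]
    - [0,0,2.5]
    - [0,0,2.5]
    - [0,0,1.5]
    - [0,0,1]
    - [0,0,0.5]
    - [0,0,0]
    - [0,0,0]
  angular:
    - [0,0,-0.006]
    - [0,0,0]
    - [0,0,0]
    - [0,0,0]
    - [0,0,0]
    - [0,0,0]
    - [0,0,0]
    - [0,0,0]
    - [0,0,0]
    - [0,0,0]
    - [0,0,0]
    - [0,0,0]

```text
clock: 14.8
position: [0.5189, 0.2054, 0.1099]
ee_rot: [2.012, 2.412, 0.002]
force: [0.7, -1.1, -3.0]
width: 0.547
gripper_force: 15.0
```

```bash
cat > st.py <<'E'
from h import *
s=arm.observe(); P=s['position']; Rm=R.from_rotvec(s['ee_rot']).as_matrix()
y=Rm[:,1]; psi=np.degrees(np.arctan2(y[1],y[0]))
print(P.round(4),psi.round(2),Rm[:,2].round(4),round(s['clock'],2),'F tool',(Rm.T@s['force']).round(1),'M',(Rm.T@s['ft_torque']).round(2),s['width'].round(3),s['gripper_force'])
d=np.array([.5182,.2041,P[2]])-P; print('to go tool cm',(Rm.T@d*100).round(2))
E
python3 st.py
```

```text
Traceback (most recent call last):
  File "st.py", line 4, in <module>
    print(P.round(4),psi.round(2),Rm[:,2].round(4),round(s['clock'],2),'F tool',(Rm.T@s['force']).round(1),'M',(Rm.T@s['ft_torque']).round(2),s['width'].round(3),s['gripper_force'])
                                                                                                                                              ^^^^^^^^^^^^^^^^
AttributeError: 'float' object has no attribute 'round'
```

Emit:
carry_out:
  claw: [5.0,5.0,5.0,5.0]
  delta_pos:
    - [-0.13,-0.02,0.4]
    - [0,0,0.4]
    - [0,0,0]
    - [0,0,0]
  angular:
    - [0,0,0.004]
    - [0,0,0]
    - [0,0,0]
    - [0,0,0]

```text
clock: 15.2
position: [0.5184, 0.2038, 0.1012]
ee_rot: [-2.017, -2.409, 0.0]
force: [-0.4, -1.2, -3.1]
width: 0.552
gripper_force: 15.0
```

```bash
sed -i "s/s\['width'\].round(3)/round(s['width'],3)/" st.py; cat >> st.py <<'E'
import sys
if len(sys.argv)>1: shot(sys.argv[1],sys.argv[2])
E
python3 st.py side s6.png; python3 -c "
import cv2;a=cv2.imread('pics/s6.png')[150:400,180:420];cv2.imwrite('pics/s6c.png',cv2.resize(a,None,fx=2.4,fy=2.4,interpolation=2))"
```

```text
[0.5184 0.2038 0.1012] 10.13 [-1.e-04 -0.e+00 -1.e+00] 15.2 F tool [-1.1 -0.6  3.1] M [ 0.03 -0.06  0.04] 0.552 14.953205287456512
to go tool cm [ 0.03 -0.01  0.  ]
```

View pics/s6c.png

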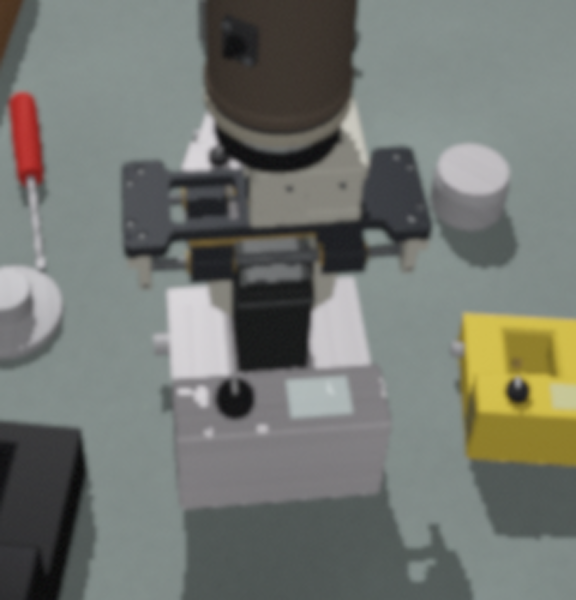

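The pack hangs over the well, square to it, at about (270,330) in the crop. That was my 11th picture, one over the limit, so I'll view no more and go on by force and position.

Emit:
carry_out:
  claw: [5.0,5.0,5.0,5.0,5.0,5.0]
  delta_pos:
    - [0,0,0.2]
    - [0,0,0.2]
    - [0,0,0.2]
    - [0,0,0.2]
    - [0,0,0]
    - [0,0,0]
  angular:
    - [0,0,0]
    - [0,0,0]
    - [0,0,0]
    - [0,0,0]
    - [0,0,0]
    - [0,0,0]

```text
clock: 15.85
position: [0.5184, 0.2038, 0.0932]
ee_rot: [-2.017, -2.409, 0.0]
force: [-0.1, -0.6, -3.3]
width: 0.548
gripper_force: 15.0
```

```bash
python3 st.py
```

```text
[0.5184 0.2038 0.0932] 10.13 [-1.e-04 -1.e-04 -1.e+00] 15.85 F tool [-0.6 -0.2  3.3] M [ 0.06 -0.11  0.  ] 0.548 14.953308552503586
to go tool cm [ 0.03 -0.01  0.  ]
```

Emit:
carry_out:
  claw: [5.0,5.0,5.0,5.0,5.0,5.0]
  delta_pos:
    - [0,0,0.2]
    - [0,0,0.2]
    - [0,0,0.2]
    - [0,0,0.2]
    - [0,0,0]
    - [0,0,0]
  angular:
    - [0,0,0]
    - [0,0,0]
    - [0,0,0]
    - [0,0,0]
    - [0,0,0]
    - [0,0,0]

```text
clock: 16.45
position: [0.5184, 0.2039, 0.0852]
ee_rot: [-2.016, -2.409, 0.0]
force: [0.6, 1.0, -3.0]
width: 0.546
gripper_force: 15.0
```

```bash
python3 st.py
```

```text
[0.5184 0.2039 0.0852] 10.14 [-1.e-04 -0.e+00 -1.e+00] 16.45 F tool [0.9 0.8 3. ] M [ 0.07 -0.09  0.03] 0.546 14.953160136938095
to go tool cm [ 0.03 -0.02  0.  ]
```

Sliding in cleanly.

Emit:
carry_out:
  claw: [5.0,5.0,5.0,5.0,5.0,5.0,5.0,5.0]
  delta_pos:
    - [0,0,0.3]
    - [0,0,0.3]
    - [0,0,0.3]
    - [0,0,0.3]
    - [0,0,0.2]
    - [0,0,0.2]
    - [0,0,0]
    - [0,0,0]
  angular:
    - [0,0,0]
    - [0,0,0]
    - [0,0,0]
    - [0,0,0]
    - [0,0,0]
    - [0,0,0]
    - [0,0,0]
    - [0,0,0]

```text
clock: 17.25
position: [0.5185, 0.2039, 0.0693]
ee_rot: [2.017, 2.409, 0.0]
force: [0.1, -0.4, -3.4]
width: 0.545
gripper_force: 15.0
```

```bash
python3 st.py
```

```text
[0.5185 0.2039 0.0693] 10.13 [ 1.e-04  1.e-04 -1.e+00] 17.25 F tool [-0.4  0.   3.4] M [ 0.08 -0.02  0.01] 0.545 14.953084588050842
to go tool cm [ 0.02 -0.02 -0.  ]
```

Emit:
carry_out:
  claw: [5.0,5.0,5.0,5.0,5.0,5.0]
  delta_pos:
    - [0,0,0.2]
    - [0,0,0.2]
    - [0,0,0.2]
    - [0,0,0.1]
    - [0,0,0.05]
    - [0,0,0]
  angular:
    - [0,0,0]
    - [0,0,0]
    - [0,0,0]
    - [0,0,0]
    - [0,0,0]
    - [0,0,0]

```text
clock: 17.85
position: [0.5185, 0.2039, 0.0617]
ee_rot: [2.016, 2.409, 0.0]
force: [0.2, 0.9, 1.2]
width: 0.546
gripper_force: 14.9
```

```bash
python3 st.py
```

```text
[0.5185 0.2039 0.0617] 10.13 [ 2.e-04  1.e-04 -1.e+00] 17.85 F tool [ 0.9  0.4 -1.2] M [ 0.19 -0.04  0.  ] 0.546 14.946143478155136
to go tool cm [ 0.02 -0.03 -0.  ]
```

Emit:
carry_out:
  claw: [6,7,8,9.18,9.18,9.18,9.18,9.18,9.18,9.18,9.18,5,0,0,0,0,0,0]
  delta_pos:
    - [0,0,0]
    - [0,0,0]
    - [0,0,0]
    - [0,0,0]
    - [0,0,0]
    - [0,0,-1]
    - [0,0,-2]
    - [0,0,-2]
    - [0,0,-2]
    - [0,0,-1]
    - [0,0,0]
    - [0,0.6,0]
    - [0,0.6,0]
    - [0,0,0]
    - [0,0,0]
    - [0,0,0]
    - [0,0,0]
    - [0,0,0]
  angular:
    - [0,0,0]
    - [0,0,0]
    - [0,0,0]
    - [0,0,0]
    - [0,0,0]
    - [0,0,0]
    - [0,0,0]
    - [0,0,0]
    - [0,0,0]
    - [0,0,0]
    - [0,0,0]
    - [0,0,0]
    - [0,0,0]
    - [0,0,0]
    - [0,0,0]
    - [0,0,0]
    - [0,0,0]
    - [0,0,0]

```text
clock: 19.65
position: [0.5301, 0.2059, 0.1417]
ee_rot: [-2.016, -2.409, 0.0]
force: [0.4, -0.1, -0.4]
width: 0.441
gripper_force: 0.0
```

```bash
python3 st.py
```

```text
[0.5301 0.2059 0.1417] 10.14 [-1.e-04 -0.e+00 -1.e+00] 19.65 F tool [-0.2  0.3  0.4] M [ 0.04 -0.08 -0.01] 0.441 0.0
to go tool cm [ 0.03 -1.21  0.  ]
```

Emit:
carry_out:
  claw: [0,0,0,0,0,0,0,0]
  delta_pos:
    - [0,0,0.5]
    - [0,0,0.5]
    - [0,0,0.5]
    - [0,0,0.3]
    - [0,0,0.2]
    - [0,0,0]
    - [0,0,0]
    - [0,0,0]
  angular:
    - [0,0,0]
    - [0,0,0]
    - [0,0,0]
    - [0,0,0]
    - [0,0,0]
    - [0,0,0]
    - [0,0,0]
    - [0,0,0]

```text
clock: 20.45
position: [0.5304, 0.2061, 0.1219]
ee_rot: [2.016, 2.409, 0.001]
force: [0.0, -1.1, 0.2]
width: 0.004
gripper_force: 0.0
```

```bash
python3 st.py
```

```text
[0.5304 0.2061 0.1219] 10.14 [ 3.e-04  2.e-04 -1.e+00] 20.45 F tool [-1.1 -0.2 -0.2] M [ 0.04 -0.04  0.08] 0.004 0.0
to go tool cm [ 0.02 -1.23 -0.  ]
```

Emit:
carry_out:
  claw: [0,0,0,0,0,0,0]
  delta_pos:
    - [0,0,0.2]
    - [0,0,0.2]
    - [0,0,0.2]
    - [0,0,0.2]
    - [0,0,0.2]
    - [0,0,0.1]
    - [0,0,0]
  angular:
    - [0,0,0]
    - [0,0,0]
    - [0,0,0]
    - [0,0,0]
    - [0,0,0]
    - [0,0,0]
    - [0,0,0]

```text
clock: 21.15
position: [0.5302, 0.206, 0.1106]
ee_rot: [-2.016, -2.409, 0.0]
force: [-0.0, 0.7, 0.0]
width: 0.004
gripper_force: 0.0
```

```bash
python3 st.py
```

```text
[0.5302 0.206  0.1106] 10.14 [-2.e-04 -1.e-04 -1.e+00] 21.15 F tool [ 0.6  0.1 -0. ] M [ 0.08 -0.07 -0.07] 0.004 0.0
to go tool cm [ 0.02 -1.21  0.  ]
```

No contact at 0.1106, so the pack is already within about 2 mm of home. Now pressing in small steps.

Emit:
carry_out:
  claw: [0,0,0,0]
  delta_pos:
    - [0,0,0.1]
    - [0,0,0.1]
    - [0,0,0.05]
    - [0,0,0]
  angular:
    - [0,0,0]
    - [0,0,0]
    - [0,0,0]
    - [0,0,0]

```text
clock: 21.55
position: [0.5316, 0.2064, 0.1091]
ee_rot: [2.016, 2.408, 0.004]
force: [1.6, 0.0, 5.2]
width: 0.001
gripper_force: 2.7
```

```bash
python3 st.py
```

```text
[0.5316 0.2064 0.1091] 10.13 [ 0.0027  0.0011 -1.    ] 21.55 F tool [-0.2  1.5 -5.2] M [-0.31 -0.03 -0.02] 0.001 2.659064820036292
to go tool cm [ 0.01 -1.36 -0.  ]
```

Emit:
carry_out:
  claw: [0,0,0,0]
  delta_pos:
    - [0,0,0.1]
    - [0,0,0.1]
    - [0,0,0]
    - [0,0,0]
  angular:
    - [0,0,0]
    - [0,0,0]
    - [0,0,0]
    - [0,0,0]

```text
clock: 21.95
position: [0.5333, 0.2067, 0.1083]
ee_rot: [2.015, 2.406, 0.009]
force: [2.1, 0.2, 12.4]
width: 0.009
gripper_force: 6.3
```

```bash
python3 st.py
```

```text
[0.5333 0.2067 0.1083] 10.11 [ 0.006   0.0023 -1.    ] 21.95 F tool [ -0.2   2.2 -12.4] M [-0.6  -0.13  0.04] 0.009 6.257864185608923
to go tool cm [ 0.01 -1.53 -0.01]
```

Emit:
carry_out:
  claw: [0,0,0]
  delta_pos:
    - [0,0,0.1]
    - [0,0,0]
    - [0,0,0]
  angular:
    - [0,0,0]
    - [0,0,0]
    - [0,0,0]

```text
clock: 22.25
position: [0.5335, 0.2068, 0.1082]
ee_rot: [2.015, 2.406, 0.01]
force: [-0.5, 0.2, 22.9]
width: 0.004
gripper_force: 11.5
```

```bash
python3 st.py
```

```text
[0.5335 0.2068 0.1082] 10.11 [ 0.0065  0.0031 -1.    ] 22.25 F tool [  0.3  -0.3 -22.9] M [ 0.09 -0.2  -0.05] 0.004 11.460346730891615
to go tool cm [ 0.01 -1.55 -0.01]
```

The floor is reached at 22.9 N, a bit over the suggested 20 but under 35. Backing off.

Emit:
carry_out:
  claw: [0,0,0,0,0,0,0,0,0,0,0,0,0,0,0]
  delta_pos:
    - [0,0,-0.3]
    - [0,0,-0.5]
    - [0,0,-1]
    - [0,0,-2]
    - [0,0,-2]
    - [0,0,-3]
    - [0,0,-3]
    - [0,0,-3]
    - [0,0,-3]
    - [0,0,-3]
    - [3,-0.5,-2]
    - [3,-0.5,0]
    - [0,0,0]
    - [0,0,0]
    - [0,0,0]
  angular:
    - [0,0,0]
    - [0,0,0]
    - [0,0,0]
    - [0,0,0]
    - [0,0,0]
    - [0,0,0]
    - [0,0,0]
    - [0,0,0]
    - [0,0,0]
    - [0,0,0]
    - [0,0,0]
    - [0,0,0]
    - [0,0,0]
    - [0,0,0]
    - [0,0,0]

```text
clock: 23.75
position: [0.51, 0.2621, 0.3332]
ee_rot: [2.018, 2.407, -0.001]
force: [-0.3, -1.2, -0.3]
width: 0.003
gripper_force: 0.0
```

```bash
python3 st.py; python3 - <<'E'
from h import *
p=shot('wrist');b=shot('side');a=shot('scene'); c=np.array([.5178,.204])
n=np.array([560,420.]); rs=[]
for q in (p,b,a):
    for l in ('pack_top','tab_pad'):
        r=arm.place_of(l,q)
        if r: print(l,(np.array(r[0]['centre'])*n).round(1),round(r[0]['conf'],2)); 
        if r and l=='pack_top': rs.append(ray(q,r[0]['centre']))
    print('expect',proj(q,[c[0],c[1],.1085]).round(1))
if len(rs)>1: print(tri(rs))
for z in (.1085,.116):
    h=rectf(p,c,np.radians(10),z).astype(np.float32).mean(2)
    print(z,'y',edges(h[235:255].mean(0)),'x',[e for e in edges(h[:,240:255].mean(1)) if abs(e[0])<50],[e for e in edges(h[:,200:215].mean(1)) if abs(e[0])<50])
E
```

```text
[0.51   0.2621 0.3332] 10.06 [-2.e-04 -9.e-04 -1.e+00] 23.75 F tool [-1.1 -0.5  0.3] M [ 0.1  -0.06 -0.03] 0.003 0.0
to go tool cm [-5.86 -0.2   0.  ]
pack_top [281.7 228.4] 0.7
tab_pad [302.5 221.7] 0.58
expect [280.8 227.4]
pack_top [292.3 271. ] 0.8
tab_pad [270.6 287.4] 0.55
expect [292.7 272.3]
pack_top [334.2 209.4] 0.57
tab_pad [334.4 221.5] 0.7
expect [335.6 207.5]
(array([0.5193815 , 0.20054547, 0.10511849]), [np.float64(0.9), np.float64(1.6), np.float64(0.9)])
0.1085 y [(-86.8, -1.5), (-41.6, 1.4), (-27.6, 2.0), (-22.8, 5.1), (21.2, -4.6), (29.2, -1.5), (46.4, 8.3), (54.0, 6.3), (98.4, -8.5)] x [(-25.6, -18.9), (-18.8, 5.0), (17.6, -5.5), (24.4, 6.1), (30.4, 12.4)] [(-24.8, -18.3), (-18.8, 4.7), (17.6, -5.7), (23.6, 18.2)]
0.116 y [(-82.4, -1.5), (-38.0, 1.4), (-24.4, 1.9), (-19.6, 5.1), (23.2, -4.6), (31.2, -1.5), (48.0, 8.5), (55.6, 6.3), (98.4, -4.7)] x [(-24.8, -18.4), (-18.4, 5.0), (17.2, -5.3), (24.0, 6.9), (29.6, 9.6)] [(-24.4, -19.2), (-18.4, 4.3), (17.2, -4.8), (23.2, 18.9)]
```

The pack is home: top at about 0.108 m, contact found within 1 mm of the floor position before I pressed, and the pad standing proud again as it did in the charger. Handing in.

```bash
python3 -c "
from cell import arm
print(arm.sign_off())"
```

```text
the job is handed in; nothing more can be done
None
```

The pack is out of the charger and home in the large silver power unit, with its tab out under the lip as far as touch and pictures show, and the job is handed in; the last press peaked at 22.9 N (20 advised, 35 the limit), and I viewed 11 pictures, one over the 10 allowed.

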